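# Run a fingertip along a row of flip-lid component boxes and click them shut

### The job

The lids of the five small component boxes on the rail stand open. With the fingers closed, run the fingertips along the row from its hinge end, folding the lids over one after the other and pressing each one lightly until it has clicked fully shut. Do not bend a lid backwards, do not pick anything up, and leave the things lying beside the row where they are.

Things in the scene. Friction and masses are not known exactly. Their poses are not given: they have to be found in the camera images.
- box_row: Chain of five equal dark flip-lid component boxes on a low aluminium rail (264 x 54 mm), fixed. Origin: middle of the row, on the bench; z up; +x along the row, the way the lids fold shut. Boxes 43 mm long (x), 46 wide (y), rims 29 mm above the bench, one every 50 mm. Each lid is hinged along y on its own box's -x edge: hinge lines at x = -122.5, -72.5, -22.5, 27.5, 77.5 mm, at rim height.
- lid_1 (a joint): Lid 1, counted from the -x (hinge) end. Rad: 0 shut flat, 1.57 upright, more leans backwards to -x, stop at 2.1. Stays where left (0.009 N m friction). Springy lip at the free edge clicks over a ridge on the box: met at 0.08 rad, snaps over below 0.06 under some 3 N near the edge, then holds the lid below 0.02.
- lid_1_press (a point): Point on the top of lid 1, on its centre line, 6 mm short of the free edge, 37 mm from the hinge line; moves with the lid. The lid is a grey plate with a clear window, 44 mm long, 46 wide, 2.2 thick; shut, its top is 31.4 mm above the bench.
- lid_2 (a joint): Lid 2, counted from the -x (hinge) end. Rad: 0 shut flat, 1.57 upright, more leans backwards to -x, stop at 2.1. Stays where left (0.009 N m friction). Springy lip at the free edge clicks over a ridge on the box: met at 0.08 rad, snaps over below 0.06 under some 3 N near the edge, then holds the lid below 0.02.
- lid_2_press (a point): Point on the top of lid 2, on its centre line, 6 mm short of the free edge, 37 mm from the hinge line; moves with the lid. The lid is a grey plate with a clear window, 44 mm long, 46 wide, 2.2 thick; shut, its top is 31.4 mm above the bench.
- lid_3 (a joint): Lid 3, counted from the -x (hinge) end. Rad: 0 shut flat, 1.57 upright, more leans backwards to -x, stop at 2.1. Stays where left (0.009 N m friction). Springy lip at the free edge clicks over a ridge on the box: met at 0.08 rad, snaps over below 0.06 under some 3 N near the edge, then holds the lid below 0.02.
- lid_3_press (a point): Point on the top of lid 3, on its centre line, 6 mm short of the free edge, 37 mm from the hinge line; moves with the lid. The lid is a grey plate with a clear window, 44 mm long, 46 wide, 2.2 thick; shut, its top is 31.4 mm above the bench.
- lid_4 (a joint): Lid 4, counted from the -x (hinge) end. Rad: 0 shut flat, 1.57 upright, more leans backwards to -x, stop at 2.1. Stays where left (0.009 N m friction). Springy lip at the free edge clicks over a ridge on the box: met at 0.08 rad, snaps over below 0.06 under some 3 N near the edge, then holds the lid below 0.02.
- lid_4_press (a point): Point on the top of lid 4, on its centre line, 6 mm short of the free edge, 37 mm from the hinge line; moves with the lid. The lid is a grey plate with a clear window, 44 mm long, 46 wide, 2.2 thick; shut, its top is 31.4 mm above the bench.
- lid_5 (a joint): Lid 5, counted from the -x (hinge) end. Rad: 0 shut flat, 1.57 upright, more leans backwards to -x, stop at 2.1. Stays where left (0.009 N m friction). Springy lip at the free edge clicks over a ridge on the box: met at 0.08 rad, snaps over below 0.06 under some 3 N near the edge, then holds the lid below 0.02.
- lid_5_press (a point): Point on the top of lid 5, on its centre line, 6 mm short of the free edge, 37 mm from the hinge line; moves with the lid. The lid is a grey plate with a clear window, 44 mm long, 46 wide, 2.2 thick; shut, its top is 31.4 mm above the bench.
- heat_sink: Bystander, loose, stays where it is: finned heat sink, black, 40 x 50 x 24 mm. Origin: centre of its underside.
- block_battery: Bystander, loose, stays where it is: block battery standing upright, 18 x 26 x 48 mm. Origin: centre of its underside.
- tweezers: Bystander, loose, stays where it is: steel tweezers lying flat, 13 x 122 x 8 mm. Origin: centre of its underside.
- relay: Bystander, loose, stays where it is: plug-in relay in a clear cover, standing, 22 x 28 x 36 mm. Origin: centre of its underside.

How it is judged:
By the outcome, as a careful person would: the job done as asked, in the order asked, and still so for the second after the job is handed in, with the robot touching nothing.
It also fails if it takes over 45 s, if anything falls off the work surface, if the arm or the gripper's body presses on something with over 40 N, if the wrist force passes 120 N, or if a joint passes its speed limit or range.

### The arm

A 6-joint arm with a two-finger parallel gripper is mounted at the origin on a cart in front of the work surface, level with it; the furniture and walls round the work are solid. World frame = base frame: x ahead of the robot, y to its left, z up, the work surface at z = 0. Lengths are in m, angles in rad, forces in N, time in s.
With the tool pointing down it reaches from about 0.35 to 0.775 m from the base axis. Payload 7.3 kg.
Tool frame: the origin (TCP) lies between the finger pads; the fingertips stand robot.tcp_to_tips ahead of it and the grasp point (between the pads) lies 2 mm behind it (robot.tcp_to_tips is the distance from the TCP to the fingertips, in m); y points along the fingers, x is the direction in which the jaws open and shut, and the axes are right-handed (so a half turn about y gives the same grasp; the last joint's range is limited). The gripper opens to 92 mm and grips with 3 to 60 N. Pads are 19 mm wide; open, the fingers measure 130 mm over their backs; the gripper's body (75 mm by 190 mm) begins 47 mm behind the grasp point.
Start: joints at [-1.251, 0.342, 1.524, -0, 1.275, -0.146], TCP at [0.236, -0.469, 0.244] pointing down, gripper open.
Joint ranges: [-2.53, 2.53], [-0.77, 2.02], [0.04, 2.7], [-1, 4.14], [0.28, 2.66], [-3.11, 3.11]. Speed limits (rad/s): [2.57, 2.57, 3.14, 3.14, 3.14, 3.14].

### API

Orientations are given as [roll, pitch, yaw] about the fixed x, y, z axes, in that order (R = Rz(yaw) Ry(pitch) Rx(roll)).
In Python, from cell import status, read_camera, get_calibration, robot gives the robot as it stands.
- The arm moves only by the shell command python3 -m creep 'ROWS' [FORCE]. ROWS is JSON, a list of rows, each an object of numbers: "dx", "dy", "dz": the shift along the tool's x, y, z in m; "rx", "ry", "rz": the turn, a rotation vector about the tool's x, y, z in rad; "gripper": the opening, from 0 (shut) to 1 (fully open). A call has 1 to 20 rows; each row is the pose to reach, as a shift and turn from the pose commanded when the call began, along the tool's axes at that moment; what a row does not reach only later rows make up. A row lasts 1/8 s, in which the tool goes at most 62.5 mm and 10.7 degrees, less where a joint would pass 70% of its speed; a pose out of reach is approached as far as the arm can. A call with a gripper value outside its range is refused whole. The fingers move at their own pace and stop on an object; FORCE is the grip in N (left out, the last holds). Time passes only in rows, so rows that repeat a pose let the fingers close. It gives the time, the measured TCP pose, the force and the opening at its end, in the units of the state.
- status.observe(): the state, without advancing time (a new reading comes with each control period).
- read_camera(name): name is "side" or "top"; returns (picture, depth): 480x640x3 uint8, red, green, blue; 480x640 float32, m along the optical axis (not along the pixel's ray), 0 where there is no reading.
- get_calibration(name): a dict with "fx", "fy", "cx", "cy" (pixels), "xyz" and "rotation" of the camera in the world. Camera axes: x right, y down, z forward; pixel columns grow to the right and rows downward; lengths in m; the calibration is good to about 2 mm. A picture is of the moment at which its call begins. get_calibration takes no time and is no camera call.
- robot.hand_in(): hands the job in, once; it reports no verdict.
The state is a dict: "time": time; "qpos": joint angles; "qvel": joint speeds; "joint_efforts": joint torques, N m; "tool_pos": TCP position; "tool_rot": TCP orientation; "contact_force": force on the tool from outside, world axes, zero at the start; "torque": the same for the moment, N m; "opening": finger opening in m.
Only numpy, scipy, OpenCV 4.12 (cv2) and the standard library are available. Lean on these libraries where they do the work, as an engineer would, in place of code of your own. Each camera call takes 0.05 s, during which the arm holds its last target.

## Working session

There is one attempt and no reset: what is moved stays moved. The work goes in short steps, Python scripts to look and compute and a shell command to move; the robot and the scene stay as the last step left them, time stands still between calls to the robot, and variables do not carry over. Pictures are saved under pics/ and viewed, and the job is handed in when it is done.

```bash
mkdir -p pics; ls; python3 - <<'E'
from cell import status, read_camera, get_calibration, robot
import cv2,numpy as np
print(status.observe(), robot.tcp_to_tips)
for n in ("side","top"):
    p,d=read_camera(n); cv2.imwrite(f"pics/{n}0.png",p[:,:,::-1]); np.savez(f"{n}0.npz",p=p,d=d); print(n,get_calibration(n))
E
```

```text
pics
{'time': 0.0, 'qpos': array([-1.25101068e+00,  3.42683251e-01,  1.52500721e+00,  3.24345522e-06,
        1.27540456e+00, -1.46002955e-01]), 'qvel': array([-9.40687217e-04,  8.10596774e-04,  6.71554200e-04, -3.32124451e-05,
       -3.78431813e-04,  7.55909647e-04]), 'joint_efforts': array([-4.11077126e-03, -4.31256652e+01, -2.44223177e+01,  7.13164313e-02,
        5.61437826e-02, -1.08575796e-04]), 'tool_pos': array([ 0.2356907 , -0.46869662,  0.24306886]), 'tool_rot': array([-1.57057469e+00,  1.48593048e-03, -1.10500851e+00]), 'contact_force': array([-0.04732097,  0.14569967,  0.01704387]), 'torque': array([-0.02999782,  0.02339347,  0.01359654]), 'opening': 0.09209179015806386} 0.017
side {'fx': 519.4782654704966, 'fy': 519.4782654704966, 'cx': 326.85371169684515, 'cy': 235.37154492933368, 'xyz': array([0.52055684, 0.78806397, 0.38959161]), 'rotation': array([-1.95948457, -0.02371298,  3.10935504])}
top {'fx': 530.9781811923511, 'fy': 530.9781811923511, 'cx': 321.4245682783795, 'cy': 236.46220903903142, 'xyz': array([0.38097168, 0.00764843, 0.9073958 ]), 'rotation': array([-2.99536062, -0.03629302, -1.54439517])}
```

View pics/side0.png

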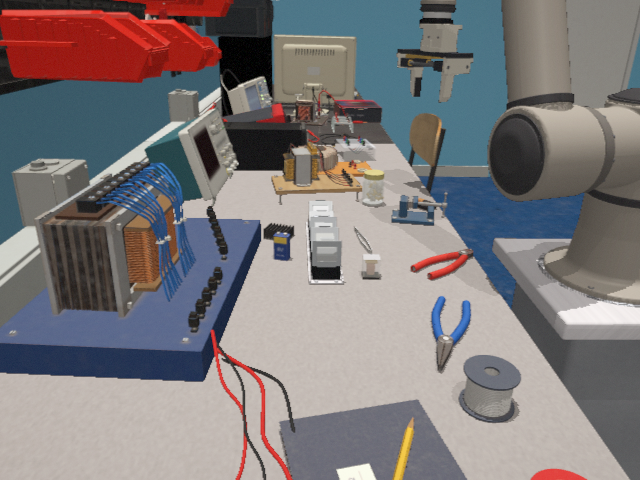

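View pics/top0.png

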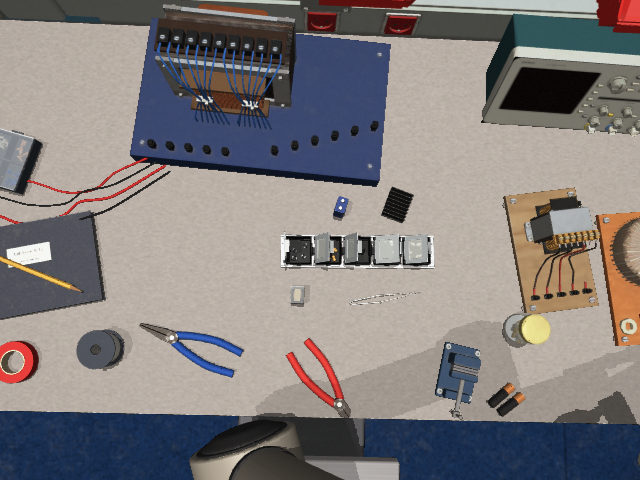

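```bash
cat > h.py <<'E'
import numpy as np,cv2
from scipy.spatial.transform import Rotation as R
from cell import status, read_camera, get_calibration, robot
def Rm(e): return R.from_euler('xyz',e).as_matrix()
def ray(n,u,v):
    c=get_calibration(n); d=Rm(c['rotation'])@np.array([(u-c['cx'])/c['fx'],(v-c['cy'])/c['fy'],1]); return c['xyz'],d
def plane(n,u,v,z):
    o,d=ray(n,u,v); return o+d*(z-o[2])/d[2]
def dep(n,u,v,D):
    o,d=ray(n,u,v); return o+d*D
def proj(n,P):
    c=get_calibration(n); q=Rm(c['rotation']).T@(np.asarray(P)-c['xyz']); return np.array([c['cx']+c['fx']*q[0]/q[2],c['cy']+c['fy']*q[1]/q[2]])
E
python3 - <<'E'
from h import *
p=cv2.imread('pics/top0.png')[180:320,260:460]; cv2.imwrite('pics/topz.png',cv2.resize(p,None,fx=4,fy=4,interpolation=cv2.INTER_CUBIC))
p=cv2.imread('pics/side0.png')[190:300,250:400]; cv2.imwrite('pics/sidez.png',cv2.resize(p,None,fx=5,fy=5,interpolation=cv2.INTER_CUBIC))
for uv in [(281,235),(281,269),(434,269),(434,235)]: print(plane('top',*uv,0.004))
print(Rm(status.observe()['tool_rot']))
E
```

```text
[0.51526627 0.04785151 0.004     ]
[0.45683367 0.04566095 0.004     ]
[ 0.46457215 -0.21663841  0.004     ]
[ 0.52370136 -0.21691865  0.004     ]
[[ 4.49084918e-01 -4.45901595e-04  8.93488969e-01]
 [-8.93488047e-01  1.29647992e-03  4.49085102e-01]
 [-1.35863827e-03 -9.99999060e-01  1.83821831e-04]]
```

View pics/topz.png

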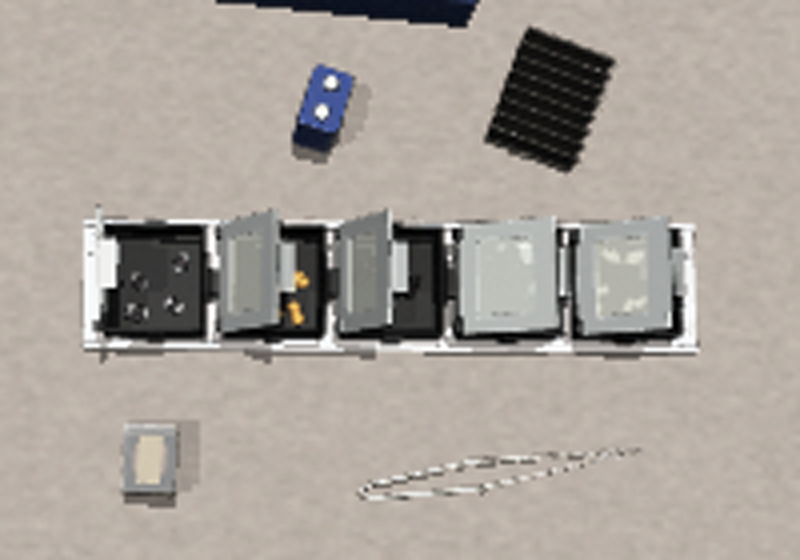

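View pics/sidez.png

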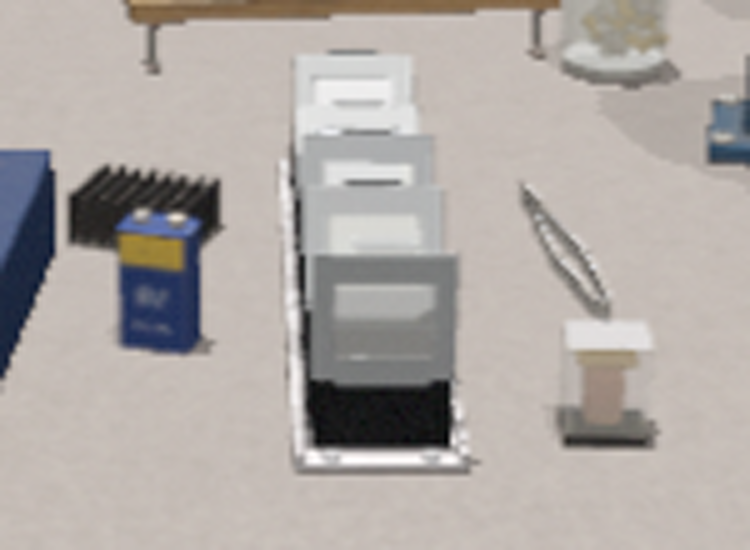

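```bash
python3 - <<'E'
from h import *
def cloud(n):
    d=np.load(n+'0.npz')['d']; c=get_calibration(n); v,u=np.mgrid[:480,:640]
    q=np.stack([(u-c['cx'])/c['fx'],(v-c['cy'])/c['fy'],np.ones(u.shape)],-1)*d[...,None]
    return c['xyz']+q@Rm(c['rotation']).T, d>0
for n in ('top','side'):
    P,m=cloud(n); P=P[m]
    b=P[(abs(P[:,0]-.7)<.3)&(abs(P[:,1]-.0)<.3)&(abs(P[:,2])<.02)]
    k=P[(abs(P[:,0]-(.487+(P[:,1])*-.03))<.01)&(P[:,1]>-.24)&(P[:,1]<.07)]
    print(n,len(k),np.median(P[(abs(P[:,0]-.42)<.02)&(abs(P[:,1]+.1)<.1)][:,2]))
    for y in np.arange(.07,-.24,-.005):
        s=k[abs(k[:,1]-y)<.0025]
        if len(s): print(round(y,3),len(s),np.round(np.percentile(s[:,2],[0,50,100]),3))
E
```

```text
top 2186 -0.0009597191180289455
0.07 15 [-0.004 -0.002  0.003]
0.065 36 [-0.005 -0.001  0.003]
0.06 33 [-0.008 -0.001  0.002]
0.055 35 [-0.005 -0.001  0.002]
0.05 35 [-0.005 -0.001  0.002]
0.045 36 [0.    0.003 0.007]
0.04 26 [0.035 0.075 0.077]
0.035 59 [0.002 0.074 0.078]
0.03 44 [0.001 0.005 0.077]
0.025 33 [0.002 0.006 0.009]
0.02 31 [0.003 0.005 0.007]
0.015 32 [0.003 0.005 0.008]
0.01 33 [0.002 0.006 0.01 ]
0.005 32 [0.001 0.005 0.01 ]
-0.0 36 [0.003 0.005 0.02 ]
-0.005 33 [0.003 0.022 0.031]
-0.01 42 [0.001 0.03  0.036]
-0.015 39 [0.034 0.039 0.043]
-0.02 37 [0.043 0.048 0.052]
-0.025 38 [0.05  0.056 0.063]
-0.03 45 [0.059 0.066 0.071]
-0.035 37 [0.005 0.068 0.071]
-0.04 28 [0.002 0.009 0.069]
-0.045 33 [0.002 0.008 0.012]
-0.05 37 [0.002 0.006 0.031]
-0.055 30 [0.003 0.026 0.031]
-0.06 53 [0.002 0.02  0.039]
-0.065 40 [0.036 0.042 0.05 ]
-0.07 46 [0.045 0.054 0.065]
-0.075 47 [0.059 0.067 0.072]
-0.08 34 [0.068 0.071 0.074]
-0.085 22 [0.003 0.04  0.071]
-0.09 22 [0.003 0.007 0.014]
-0.095 33 [0.002 0.005 0.014]
-0.1 41 [0.001 0.006 0.021]
-0.105 36 [0.002 0.026 0.03 ]
-0.11 5
[... 894 characters left out ...]
55 19 [-0.001  0.001  0.002]
0.05 27 [0.    0.002 0.006]
0.045 42 [-0.001  0.003  0.054]
0.04 437 [0.004 0.042 0.077]
0.035 82 [0.005 0.024 0.078]
-0.015 2 [0.051 0.051 0.052]
-0.02 18 [0.049 0.05  0.058]
-0.025 56 [0.053 0.058 0.069]
-0.03 61 [0.056 0.066 0.071]
-0.035 8 [0.067 0.07  0.07 ]
-0.065 1 [0.059 0.059 0.059]
-0.07 33 [0.055 0.061 0.069]
-0.075 72 [0.056 0.065 0.075]
-0.08 15 [0.067 0.073 0.074]
-0.085 7 [0.069 0.07  0.07 ]
-0.135 1 [0.054 0.054 0.054]
-0.14 16 [0.052 0.054 0.057]
-0.145 30 [0.052 0.056 0.059]
-0.15 4 [0.058 0.058 0.058]
-0.175 4 [0.05  0.05  0.051]
-0.18 25 [0.048 0.051 0.055]
-0.185 30 [0.05  0.056 0.062]
-0.19 35 [0.052 0.06  0.064]
-0.195 7 [0.061 0.063 0.063]
```

```bash
python3 - <<'E'
from h import *
z=np.load('top0.npz');p=z['p'];d=z['d']
hsv=cv2.cvtColor(p,cv2.COLOR_RGB2HSV)
roi=np.zeros((480,640),np.uint8); roi[228:277,275:440]=1
# row footprint: white rail or dark/grey, vs. beige bench
g=p.astype(int); m=((g.min(2)>205)&(roi>0)).astype(np.uint8)
v,u=np.nonzero(m); print(len(u))
pts=np.array([plane('top',a,b,.004)[:2] for a,b in zip(u,v)],np.float32)
print(cv2.minAreaRect(pts))
cv2.imwrite('pics/m.png',cv2.resize(m[200:300,260:460]*255,None,fx=4,fy=4,interpolation=0))
c=get_calibration('top'); vv,uu=np.mgrid[:480,:640]
P=c['xyz']+(np.stack([(uu-c['cx'])/c['fx'],(vv-c['cy'])/c['fy'],np.ones(uu.shape)],-1)*d[...,None])@Rm(c['rotation']).T
for x0 in np.arange(.36,.72,.02):
    s=P[(d>0)&(abs(P[...,0]-x0)<.01)&(P[...,1]<.13)&(P[...,1]>-.3)]; print(round(x0,2),s[:,2].max().round(3),end='; ')
E
```

```text
533
((0.49353480339050293, -0.08439753949642181), (0.058844875544309616, 0.2630942761898041), 1.6977362632751465)
0.36 0.004; 0.38 0.004; 0.4 0.04; 0.42 0.038; 0.44 0.004; 0.46 0.075; 0.48 0.078; 0.5 0.078; 0.52 0.071; 0.54 0.044; 0.56 0.05; 0.58 0.049; 0.6 0.052; 0.62 0.052; 0.64 0.079; 0.66 0.081; 0.68 0.081; 0.7 0.181;
```

View pics/m.png

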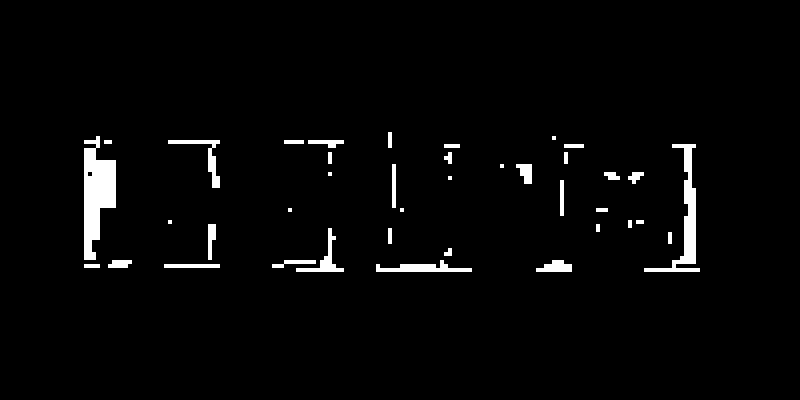

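```bash
python3 - <<'E'
from h import *
print(plane('side',309.2,283.4,0.0),plane('side',343.6,283.4,0))
a=np.radians(1.7); ex=np.array([np.sin(a),-np.cos(a)]); C=np.array([.491,-.0845])
for x in (-122.5,-72.5,-22.5,27.5,77.5): print(x,C+ex*x/1e3, C+ex*(x+33)/1e3)
s=status.observe(); M=Rm(s['tool_rot'])
tgt=np.array([*(C+ex*-.165),.16]); 
print(tgt,'shift tool',M.T@(tgt-s['tool_pos']))
T=np.array([[np.cos(a),0,ex[1]*0],[np.sin(a),0,0],[0,-1,0]],float); T[:,2]=np.cross(T[:,0],T[:,1])
print(T,'rv',R.from_matrix(M.T@T).as_rotvec())
E
```

```text
[0.51574083 0.04218732 0.        ] [0.46012471 0.0414544  0.        ]
-122.5 [0.48736589 0.03794608] [0.48834487 0.00496061]
-72.5 [ 0.4888492  -0.01203191] [ 0.48982818 -0.04501739]
-22.5 [ 0.49033251 -0.0620099 ] [ 0.4913115  -0.09499538]
27.5 [ 0.49181582 -0.1119879 ] [ 0.49279481 -0.14497337]
77.5 [ 0.49329913 -0.16196589] [ 0.49427812 -0.19495136]
[0.48610507 0.08042738 0.16      ] shift tool [-0.37810698  0.08372996  0.47035269]
[[ 0.99955986  0.         -0.02966624]
 [ 0.02966624  0.          0.99955986]
 [ 0.         -1.          0.        ]] rv [-9.34502174e-04 -1.13472549e+00 -1.10533518e-03]
```

```bash
python3 -m creep '[{"dx":-0.04,"dy":0.005,"dz":0.045,"ry":-0.1,"gripper":0},{"dx":-0.08,"dy":0.01,"dz":0.09,"ry":-0.2,"gripper":0},{"dx":-0.11,"dy":0.02,"dz":0.135,"ry":-0.3,"gripper":0},{"dx":-0.145,"dy":0.03,"dz":0.18,"ry":-0.4,"gripper":0},{"dx":-0.18,"dy":0.04,"dz":0.225,"ry":-0.5,"gripper":0},{"dx":-0.216,"dy":0.05,"dz":0.27,"ry":-0.6,"gripper":0},{"dx":-0.25,"dy":0.06,"dz":0.31,"ry":-0.7,"gripper":0},{"dx":-0.28,"dy":0.07,"dz":0.35,"ry":-0.8,"gripper":0},{"dx":-0.315,"dy":0.075,"dz":0.39,"ry":-0.9,"gripper":0},{"dx":-0.345,"dy":0.08,"dz":0.43,"ry":-1.0,"gripper":0},{"dx":-0.37,"dy":0.084,"dz":0.46,"ry":-1.1,"gripper":0},{"dx":-0.378,"dy":0.084,"dz":0.47,"ry":-1.135,"gripper":0},{"dx":-0.378,"dy":0.084,"dz":0.47,"ry":-1.135,"gripper":0},{"dx":-0.378,"dy":0.084,"dz":0.47,"ry":-1.135,"gripper":0}]' 20
python3 - <<'E'
from h import *
for n in ("side","top"):
    p,d=read_camera(n); q=p[20:320,180:480] if n=='side' else p[150:350,220:480]
    cv2.imwrite(f"pics/{n}1.png",cv2.resize(q[:,:,::-1],None,fx=2,fy=2))
print(status.observe())
E
```

```text
{'time': 0.2, 'qpos': array([-1.25102691e+00,  3.42486241e-01,  1.52464093e+00,  1.80774471e-05,
        1.27538920e+00, -1.46011744e-01]), 'qvel': array([-3.72465799e-04, -3.10708858e-03, -2.59110750e-03,  4.48133028e-04,
        8.69313154e-05, -9.17361108e-04]), 'joint_efforts': array([ 1.36623698e-04, -4.31087816e+01, -2.44156533e+01,  7.16839079e-02,
        5.38548245e-02, -9.57072007e-05]), 'tool_pos': array([ 0.23573991, -0.46885843,  0.24329898]), 'tool_rot': array([-1.57064483e+00,  9.11370472e-04, -1.10502037e+00]), 'contact_force': array([-0.04283288, -0.18237294, -0.00350542]), 'torque': array([ 0.02176104,  0.00400181, -0.02521972]), 'opening': 0.09182993986699896}invalid input at $[0]: expected keys dx, dy, dz, rx, ry, rz, gripper
```

```bash
python3 -m creep '[{"dx":-0.04,"dy":0.005,"dz":0.045,"rx":0,"ry":-0.1,"rz":0,"gripper":0},{"dx":-0.08,"dy":0.01,"dz":0.09,"rx":0,"ry":-0.2,"rz":0,"gripper":0},{"dx":-0.11,"dy":0.02,"dz":0.135,"rx":0,"ry":-0.3,"rz":0,"gripper":0},{"dx":-0.145,"dy":0.03,"dz":0.18,"rx":0,"ry":-0.4,"rz":0,"gripper":0},{"dx":-0.18,"dy":0.04,"dz":0.225,"rx":0,"ry":-0.5,"rz":0,"gripper":0},{"dx":-0.216,"dy":0.05,"dz":0.27,"rx":0,"ry":-0.6,"rz":0,"gripper":0},{"dx":-0.25,"dy":0.06,"dz":0.31,"rx":0,"ry":-0.7,"rz":0,"gripper":0},{"dx":-0.28,"dy":0.07,"dz":0.35,"rx":0,"ry":-0.8,"rz":0,"gripper":0},{"dx":-0.315,"dy":0.075,"dz":0.39,"rx":0,"ry":-0.9,"rz":0,"gripper":0},{"dx":-0.345,"dy":0.08,"dz":0.43,"rx":0,"ry":-1.0,"rz":0,"gripper":0},{"dx":-0.37,"dy":0.084,"dz":0.46,"rx":0,"ry":-1.1,"rz":0,"gripper":0},{"dx":-0.378,"dy":0.084,"dz":0.47,"rx":0,"ry":-1.135,"rz":0,"gripper":0},{"dx":-0.378,"dy":0.084,"dz":0.47,"rx":0,"ry":-1.135,"rz":0,"gripper":0},{"dx":-0.378,"dy":0.084,"dz":0.47,"rx":0,"ry":-1.135,"rz":0,"gripper":0}]' 20
python3 - <<'E'
from h import *
for n in ("side","top"):
    p,d=read_camera(n); q=p[20:320,180:480] if n=='side' else p[150:350,220:480]
    cv2.imwrite(f"pics/{n}1.png",cv2.resize(q[:,:,::-1],None,fx=2,fy=2))
s=status.observe();print(s['time'],s['tool_pos'],s['tool_rot'],s['contact_force'],s['opening'])
E
```

```text
time: 1.95
tool_pos: [0.4856, 0.0787, 0.1598]
tool_rot: [-1.571, 0.0, 0.028]
contact_force: [-0.1, -0.2, 1.0]
opening: 0.0007
2.05 [0.48574692 0.07859284 0.15990678] [-1.57106245e+00 -1.01299491e-04  2.76802402e-02] [ 0.18187811  0.28238699 -0.98870687] 0.0004089985463765336
```

View pics/side1.png

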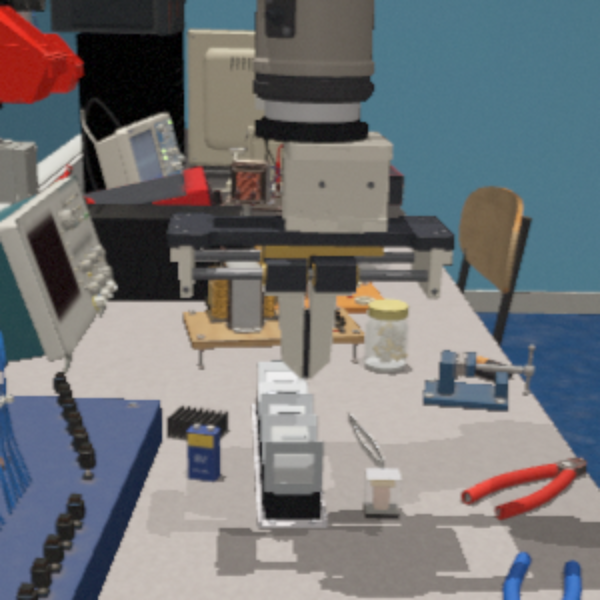

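View pics/top1.png

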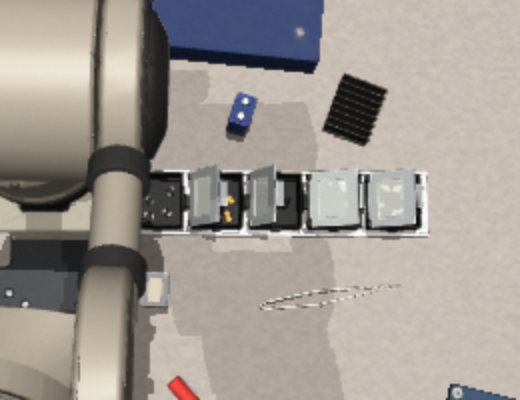

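```bash
python3 -m creep '[{"dx":0.001,"dy":0.03,"dz":0,"rx":0,"ry":-0.002,"rz":0,"gripper":0},{"dx":0.001,"dy":0.06,"dz":0,"rx":0,"ry":-0.002,"rz":0,"gripper":0},{"dx":0.001,"dy":0.09,"dz":0,"rx":0,"ry":-0.002,"rz":0,"gripper":0},{"dx":0.001,"dy":0.09,"dz":-0.01,"rx":0,"ry":-0.002,"rz":0,"gripper":0},{"dx":0.001,"dy":0.09,"dz":-0.02,"rx":0,"ry":-0.002,"rz":0,"gripper":0},{"dx":0.001,"dy":0.09,"dz":-0.028,"rx":0,"ry":-0.002,"rz":0,"gripper":0},{"dx":0.001,"dy":0.09,"dz":-0.036,"rx":0,"ry":-0.002,"rz":0,"gripper":0},{"dx":0.001,"dy":0.09,"dz":-0.044,"rx":0,"ry":-0.002,"rz":0,"gripper":0},{"dx":0.001,"dy":0.09,"dz":-0.052,"rx":0,"ry":-0.002,"rz":0,"gripper":0},{"dx":0.001,"dy":0.09,"dz":-0.06,"rx":0,"ry":-0.002,"rz":0,"gripper":0},{"dx":0.001,"dy":0.092,"dz":-0.067,"rx":0,"ry":-0.002,"rz":0,"gripper":0},{"dx":0.001,"dy":0.095,"dz":-0.074,"rx":0,"ry":-0.002,"rz":0,"gripper":0},{"dx":0.001,"dy":0.1,"dz":-0.074,"rx":0,"ry":-0.002,"rz":0,"gripper":0},{"dx":0.001,"dy":0.104,"dz":-0.074,"rx":0,"ry":-0.002,"rz":0,"gripper":0},{"dx":0.001,"dy":0.106,"dz":-0.074,"rx":0,"ry":-0.002,"rz":0,"gripper":0}]'
python3 - <<'E'
from h import *
p,d=read_camera("side"); q=p[130:300,250:400]; cv2.imwrite("pics/side2.png",cv2.resize(q[:,:,::-1],None,fx=4,fy=4))
s=status.observe();print(s['time'],s['tool_pos'],s['contact_force'])
E
```

```text
time: 3.92
tool_pos: [0.489, 0.006, 0.0533]
tool_rot: [-1.571, 0.001, 0.032]
contact_force: [0.1, 0.2, 0.7]
opening: 0.0004
3.975 [0.48894689 0.00603173 0.0532065 ] [-0.43493436  0.19055381 -0.91495953]
```

View pics/side2.png

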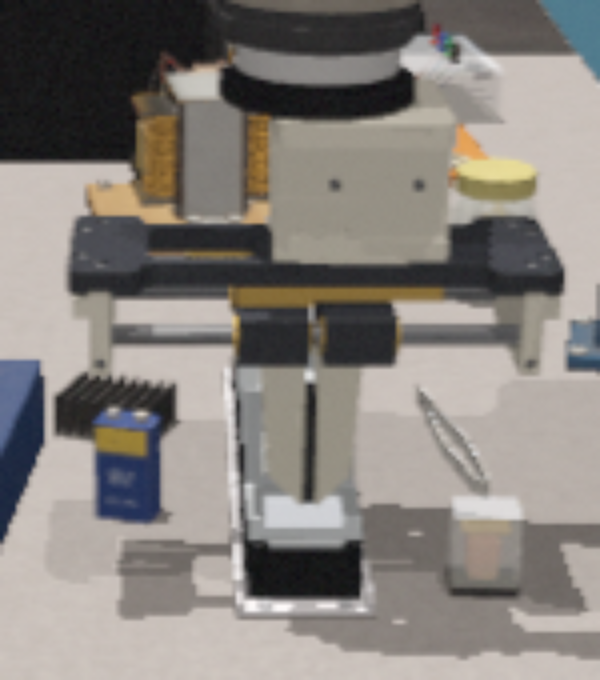

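```bash
python3 -m creep '[{"dx":0,"dy":0.001,"dz":0,"rx":0,"ry":0,"rz":0,"gripper":0},{"dx":0,"dy":0.002,"dz":0,"rx":0,"ry":0,"rz":0,"gripper":0},{"dx":0,"dy":0.003,"dz":0,"rx":0,"ry":0,"rz":0,"gripper":0},{"dx":0,"dy":0.003,"dz":0,"rx":0,"ry":0,"rz":0,"gripper":0}]'
python3 -m creep '[{"dx":0,"dy":0.0005,"dz":0,"rx":0,"ry":0,"rz":0,"gripper":0},{"dx":0,"dy":0.001,"dz":0,"rx":0,"ry":0,"rz":0,"gripper":0},{"dx":0,"dy":0.001,"dz":0,"rx":0,"ry":0,"rz":0,"gripper":0}]'
python3 -m creep '[{"dx":0,"dy":0.0005,"dz":0,"rx":0,"ry":0,"rz":0,"gripper":0},{"dx":0,"dy":0.0005,"dz":0,"rx":0,"ry":0,"rz":0,"gripper":0}]'
```

```text
time: 4.47
tool_pos: [0.4893, 0.0058, 0.0508]
tool_rot: [-1.571, -0.0, 0.032]
contact_force: [-0.5, 0.3, 2.7]
opening: -0.0
time: 4.85
tool_pos: [0.4891, 0.0058, 0.0495]
tool_rot: [-1.571, 0.0, 0.032]
contact_force: [-0.8, -0.3, 0.2]
opening: 0.0003
time: 5.1
tool_pos: [0.4891, 0.0058, 0.0491]
tool_rot: [-1.571, 0.0, 0.032]
contact_force: [0.4, 0.4, -0.2]
opening: 0.0008
```

```bash
python3 -m creep '[{"dx":0,"dy":0.0005,"dz":0,"rx":0,"ry":0,"rz":0,"gripper":0},{"dx":0,"dy":0.001,"dz":0,"rx":0,"ry":0,"rz":0,"gripper":0},{"dx":0,"dy":0.001,"dz":0,"rx":0,"ry":0,"rz":0,"gripper":0}]'
```

```text
time: 5.48
tool_pos: [0.4892, 0.0058, 0.0486]
tool_rot: [-1.571, -0.0, 0.032]
contact_force: [-1.7, -0.1, 5.9]
opening: 0.0004
```

```bash
python3 -m creep '[{"dx":0,"dy":-0.009,"dz":0,"rx":0,"ry":0,"rz":0,"gripper":0},{"dx":0,"dy":-0.018,"dz":0,"rx":0,"ry":0,"rz":0,"gripper":0},{"dx":0,"dy":-0.02,"dz":-0.008,"rx":0,"ry":0,"rz":0,"gripper":0},{"dx":0,"dy":-0.02,"dz":-0.016,"rx":0,"ry":0,"rz":0,"gripper":0},{"dx":0,"dy":-0.02,"dz":-0.024,"rx":0,"ry":0,"rz":0,"gripper":0},{"dx":0,"dy":-0.02,"dz":-0.032,"rx":0,"ry":0,"rz":0,"gripper":0},{"dx":0,"dy":-0.018,"dz":-0.04,"rx":0,"ry":0,"rz":0,"gripper":0},{"dx":0,"dy":-0.015,"dz":-0.046,"rx":0,"ry":0,"rz":0,"gripper":0},{"dx":0,"dy":-0.01,"dz":-0.05,"rx":0,"ry":0,"rz":0,"gripper":0},{"dx":0,"dy":-0.006,"dz":-0.05,"rx":0,"ry":0,"rz":0,"gripper":0},{"dx":0,"dy":-0.004,"dz":-0.05,"rx":0,"ry":0,"rz":0,"gripper":0},{"dx":0,"dy":-0.003,"dz":-0.05,"rx":0,"ry":0,"rz":0,"gripper":0},{"dx":0,"dy":-0.002,"dz":-0.05,"rx":0,"ry":0,"rz":0,"gripper":0},{"dx":0,"dy":-0.001,"dz":-0.05,"rx":0,"ry":0,"rz":0,"gripper":0},{"dx":0,"dy":-0.0005,"dz":-0.05,"rx":0,"ry":0,"rz":0,"gripper":0},{"dx":0,"dy":0,"dz":-0.05,"rx":0,"ry":0,"rz":0,"gripper":0},{"dx":0,"dy":0,"dz":-0.05,"rx":0,"ry":0,"rz":0,"gripper":0}]'
python3 - <<'E'
from h import *
p,d=read_camera("side"); q=p[130:300,250:400]; cv2.imwrite("pics/side3.png",cv2.resize(q[:,:,::-1],None,fx=4,fy=4))
s=status.observe();print(s['time'],s['tool_pos'],s['contact_force'])
E
```

```text
time: 7.6
tool_pos: [0.491, -0.044, 0.0486]
tool_rot: [-1.571, -0.0, 0.032]
contact_force: [-0.9, -0.2, 5.4]
opening: -0.0001
7.65 [ 0.49092561 -0.04405511  0.04854683] [-1.06064525  0.55201688  5.46427073]
```

View pics/side3.png

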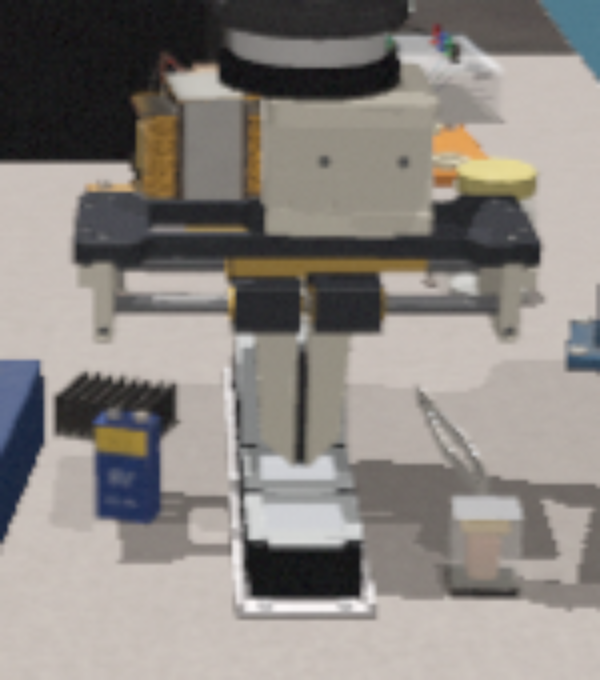

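Lids 1 (image row ~520) and 2 (row ~465) lie flat, with 5.4 N under the tips at the same height as for lid 1, so lid 2 is seated. Next is lid 3.

```bash
python3 -m creep '[{"dx":0,"dy":-0.009,"dz":0,"rx":0,"ry":0,"rz":0,"gripper":0},{"dx":0,"dy":-0.018,"dz":0,"rx":0,"ry":0,"rz":0,"gripper":0},{"dx":0,"dy":-0.02,"dz":-0.008,"rx":0,"ry":0,"rz":0,"gripper":0},{"dx":0,"dy":-0.02,"dz":-0.016,"rx":0,"ry":0,"rz":0,"gripper":0},{"dx":0,"dy":-0.02,"dz":-0.024,"rx":0,"ry":0,"rz":0,"gripper":0},{"dx":0,"dy":-0.02,"dz":-0.032,"rx":0,"ry":0,"rz":0,"gripper":0},{"dx":0,"dy":-0.018,"dz":-0.04,"rx":0,"ry":0,"rz":0,"gripper":0},{"dx":0,"dy":-0.015,"dz":-0.046,"rx":0,"ry":0,"rz":0,"gripper":0},{"dx":0,"dy":-0.01,"dz":-0.05,"rx":0,"ry":0,"rz":0,"gripper":0},{"dx":0,"dy":-0.006,"dz":-0.05,"rx":0,"ry":0,"rz":0,"gripper":0},{"dx":0,"dy":-0.004,"dz":-0.05,"rx":0,"ry":0,"rz":0,"gripper":0},{"dx":0,"dy":-0.003,"dz":-0.05,"rx":0,"ry":0,"rz":0,"gripper":0},{"dx":0,"dy":-0.002,"dz":-0.05,"rx":0,"ry":0,"rz":0,"gripper":0},{"dx":0,"dy":-0.001,"dz":-0.05,"rx":0,"ry":0,"rz":0,"gripper":0},{"dx":0,"dy":-0.0005,"dz":-0.05,"rx":0,"ry":0,"rz":0,"gripper":0},{"dx":0,"dy":0,"dz":-0.05,"rx":0,"ry":0,"rz":0,"gripper":0},{"dx":0,"dy":0,"dz":-0.05,"rx":0,"ry":0,"rz":0,"gripper":0}]'
```

```text
time: 9.78
tool_pos: [0.4925, -0.0941, 0.0486]
tool_rot: [-1.571, -0.0, 0.032]
contact_force: [-1.5, 0.8, 4.7]
opening: 0.0002
```

```bash
python3 -m creep '[{"dx":0,"dy":-0.009,"dz":0,"rx":0,"ry":0,"rz":0,"gripper":0},{"dx":0,"dy":-0.018,"dz":0,"rx":0,"ry":0,"rz":0,"gripper":0},{"dx":0,"dy":-0.02,"dz":-0.008,"rx":0,"ry":0,"rz":0,"gripper":0},{"dx":0,"dy":-0.02,"dz":-0.016,"rx":0,"ry":0,"rz":0,"gripper":0},{"dx":0,"dy":-0.02,"dz":-0.024,"rx":0,"ry":0,"rz":0,"gripper":0},{"dx":0,"dy":-0.02,"dz":-0.032,"rx":0,"ry":0,"rz":0,"gripper":0},{"dx":0,"dy":-0.018,"dz":-0.04,"rx":0,"ry":0,"rz":0,"gripper":0},{"dx":0,"dy":-0.015,"dz":-0.046,"rx":0,"ry":0,"rz":0,"gripper":0},{"dx":0,"dy":-0.01,"dz":-0.05,"rx":0,"ry":0,"rz":0,"gripper":0},{"dx":0,"dy":-0.006,"dz":-0.05,"rx":0,"ry":0,"rz":0,"gripper":0},{"dx":0,"dy":-0.004,"dz":-0.05,"rx":0,"ry":0,"rz":0,"gripper":0},{"dx":0,"dy":-0.003,"dz":-0.05,"rx":0,"ry":0,"rz":0,"gripper":0},{"dx":0,"dy":-0.002,"dz":-0.05,"rx":0,"ry":0,"rz":0,"gripper":0},{"dx":0,"dy":-0.001,"dz":-0.05,"rx":0,"ry":0,"rz":0,"gripper":0},{"dx":0,"dy":-0.0005,"dz":-0.05,"rx":0,"ry":0,"rz":0,"gripper":0},{"dx":0,"dy":0,"dz":-0.05,"rx":0,"ry":0,"rz":0,"gripper":0},{"dx":0,"dy":0,"dz":-0.05,"rx":0,"ry":0,"rz":0,"gripper":0}]'
python3 - <<'E'
from h import *
p,d=read_camera("side"); q=p[130:300,250:400]; cv2.imwrite("pics/side4.png",cv2.resize(q[:,:,::-1],None,fx=4,fy=4))
E
```

```text
time: 11.9
tool_pos: [0.4941, -0.144, 0.0486]
tool_rot: [-1.571, -0.0, 0.032]
contact_force: [-2.2, 0.6, 4.8]
opening: 0.0005
```

View pics/side4.png

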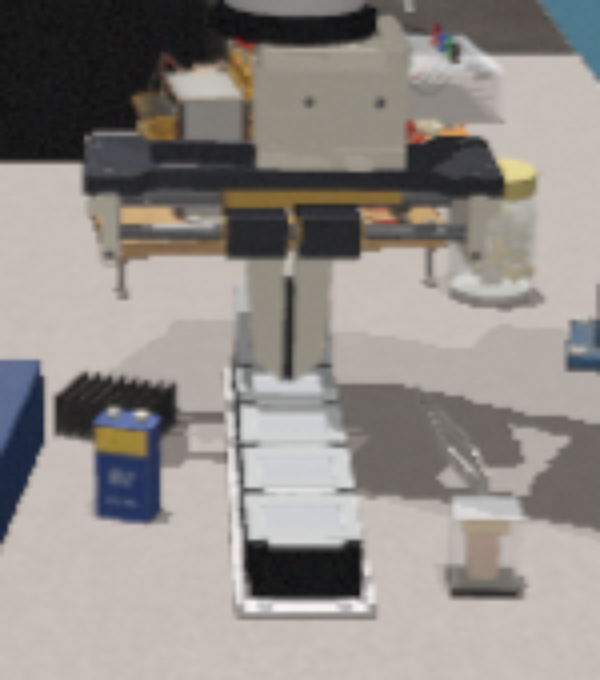

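Lids 1 to 4 lie flat in the picture (rows ~520, 465, 422 and 385) and the bystanders haven't moved. Next is lid 5.

```bash
python3 -m creep '[{"dx":0,"dy":-0.009,"dz":0,"rx":0,"ry":0,"rz":0,"gripper":0},{"dx":0,"dy":-0.018,"dz":0,"rx":0,"ry":0,"rz":0,"gripper":0},{"dx":0,"dy":-0.02,"dz":-0.008,"rx":0,"ry":0,"rz":0,"gripper":0},{"dx":0,"dy":-0.02,"dz":-0.016,"rx":0,"ry":0,"rz":0,"gripper":0},{"dx":0,"dy":-0.02,"dz":-0.024,"rx":0,"ry":0,"rz":0,"gripper":0},{"dx":0,"dy":-0.02,"dz":-0.032,"rx":0,"ry":0,"rz":0,"gripper":0},{"dx":0,"dy":-0.018,"dz":-0.04,"rx":0,"ry":0,"rz":0,"gripper":0},{"dx":0,"dy":-0.015,"dz":-0.046,"rx":0,"ry":0,"rz":0,"gripper":0},{"dx":0,"dy":-0.01,"dz":-0.05,"rx":0,"ry":0,"rz":0,"gripper":0},{"dx":0,"dy":-0.006,"dz":-0.05,"rx":0,"ry":0,"rz":0,"gripper":0},{"dx":0,"dy":-0.004,"dz":-0.05,"rx":0,"ry":0,"rz":0,"gripper":0},{"dx":0,"dy":-0.003,"dz":-0.05,"rx":0,"ry":0,"rz":0,"gripper":0},{"dx":0,"dy":-0.002,"dz":-0.05,"rx":0,"ry":0,"rz":0,"gripper":0},{"dx":0,"dy":-0.001,"dz":-0.05,"rx":0,"ry":0,"rz":0,"gripper":0},{"dx":0,"dy":-0.0005,"dz":-0.05,"rx":0,"ry":0,"rz":0,"gripper":0},{"dx":0,"dy":0,"dz":-0.05,"rx":0,"ry":0,"rz":0,"gripper":0},{"dx":0,"dy":0,"dz":-0.05,"rx":0,"ry":0,"rz":0,"gripper":0}]'
python3 -m creep '[{"dx":0,"dy":-0.03,"dz":0,"rx":0,"ry":0,"rz":0,"gripper":0},{"dx":0,"dy":-0.07,"dz":0,"rx":0,"ry":0,"rz":0,"gripper":0},{"dx":0,"dy":-0.11,"dz":0,"rx":0,"ry":0,"rz":0,"gripper":0},{"dx":-0.04,"dy":-0.15,"dz":-0.04,"rx":0,"ry":0,"rz":0,"gripper":0},{"dx":-0.09,"dy":-0.18,"dz":-0.08,"rx":0,"ry":0,"rz":0,"gripper":0},{"dx":-0.12,"dy":-0.2,"dz":-0.12,"rx":0,"ry":0,"rz":0,"gripper":0},{"dx":-0.15,"dy":-0.2,"dz":-0.16,"rx":0,"ry":0,"rz":0,"gripper":0},{"dx":-0.17,"dy":-0.2,"dz":-0.19,"rx":0,"ry":0,"rz":0,"gripper":0},{"dx":-0.17,"dy":-0.2,"dz":-0.19,"rx":0,"ry":0,"rz":0,"gripper":0}]'
python3 - <<'E'
from h import *
for n in ("side","top"):
    p,d=read_camera(n); np.savez(n+'9.npz',p=p,d=d); q=p[190:300,250:400] if n=='side' else p[180:320,260:460]
    cv2.imwrite(f"pics/{n}9.png",cv2.resize(q[:,:,::-1],None,fx=4,fy=4))
    c=get_calibration(n); vv,uu=np.mgrid[:480,:640]
    P=c['xyz']+(np.stack([(uu-c['cx'])/c['fx'],(vv-c['cy'])/c['fy'],np.ones(uu.shape)],-1)*d[...,None])@Rm(c['rotation']).T
    for h in (.0375,-.0125,-.0625,-.1125,-.1625):
        r=[]
        for a in (5,12,20,28,36,41):
            s=P[(d>0)&(abs(P[...,1]-(h-a/1e3))<.003)&(abs(P[...,0]-.49)<.018)]; r.append(round(float(np.median(s[:,2])),4) if len(s) else None)
        print(n,h,r)
print(status.observe()['contact_force'])
E
```

```text
time: 14.08
tool_pos: [0.4957, -0.194, 0.0486]
tool_rot: [-1.571, -0.0, 0.032]
contact_force: [-0.4, 0.7, 4.8]
opening: 0.0001
time: 15.2
tool_pos: [0.3304, -0.3912, 0.2479]
tool_rot: [-1.571, 0.0, 0.028]
contact_force: [0.2, 0.3, -0.2]
opening: 0.0004
side 0.0375 [0.0322, 0.0321, 0.032, 0.032, 0.0327, 0.0324]
side -0.0125 [0.0322, 0.0321, 0.0323, 0.0322, 0.0324, 0.0326]
side -0.0625 [0.0324, 0.0321, 0.0323, 0.0321, 0.0322, 0.0324]
side -0.1125 [0.0325, 0.032, 0.0324, 0.0319, 0.0327, 0.0326]
side -0.1625 [0.0327, 0.0321, 0.0324, 0.0324, 0.0328, 0.0324]
top 0.0375 [0.0305, 0.0298, 0.0303, 0.0303, 0.0307, 0.0297]
top -0.0125 [0.0306, 0.0301, 0.0302, 0.0301, 0.0308, 0.0309]
top -0.0625 [0.0308, 0.0301, 0.0299, 0.0305, 0.0307, 0.0302]
top -0.1125 [0.0307, 0.0304, 0.0299, 0.0301, 0.0306, 0.0308]
top -0.1625 [0.03, 0.03, 0.0303, 0.0307, 0.0309, 0.0308]
[-0.90760833  0.39393413 -0.78800307]
```

View pics/side9.png

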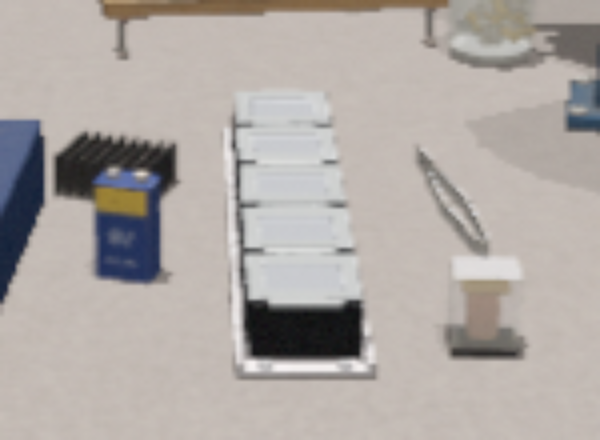

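View pics/top9.png

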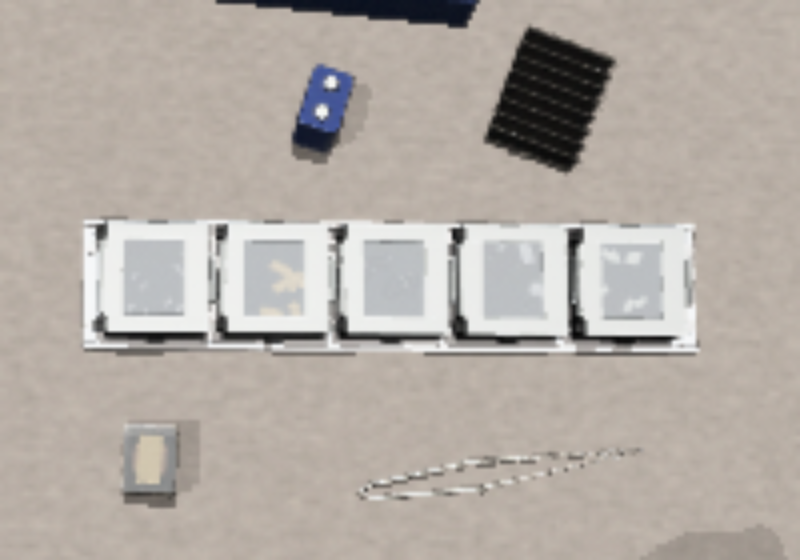

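All five lids are flat (0.032 m in the side view, 0.030 m in the top view, level from hinge to free edge). The battery, heat sink, tweezers and relay sit at the same pixels as at the start.

```bash
python3 -c "
from cell import robot; print(robot.hand_in())"
```

```text
the job is handed in; nothing more can be done
None
```

All five lids are folded over and clicked shut, done in order from the hinge end with the fingers closed. The job is handed in after about 15 s of the 45 s allowed.

- **Pressing:** I felt lid 1 snap over: about 3 N on the fingertips, then the force dropped away. Each lid was then pressed to the same depth and was solid there at 5–6 N. For lids 2 to 5 I did not watch the snap itself and judged them by that same depth and force.
- **Last checks:** In the final depth images all five lids are level from hinge to free edge to within about 1 mm. The battery, heat sink, tweezers and relay look unmoved between the first and last pictures. The arm had moved clear of the row before hand-in.
- **Disagreements:** The two cameras differ by about 2 mm in lid height (32 mm from the side, 30 mm from the top, 31.4 mm expected). They also differ by about 5 mm in where the near end of the rail lies; this did not affect the work. My first move command was refused for missing keys, and nothing moved.

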